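# Reload the work lantern and close its battery cover

### The job

Finish the battery change on the lantern on the bench: press the D cell's flat end against the coil spring, lower it past the retaining lip so that it lies fully down in the bay with its button end caught under the lip, and let it go. Then lift the battery cover out of the notches that hold it open, slide it shut over the cell towards the lamp head and let it drop fully into its closed notches. Leave the pliers, tape measure and masking tape where they are.

Things in the scene. Friction and masses are not known exactly. Their poses are not given: they have to be found in the camera images.
- lamp: Grey work lantern lying on the bench, fixed. Long axis = its y: tail at -130, round head (90 mm across) from +84 to +142 mm. Origin on the bench, mid-width (x = 0); z up. Deck 84 mm wide at z = 30. Open battery bay on the deck, along x = 0, between spring plate and contact wall. Beside the cell nothing stands above z = 37 (cover rails 23 to 33 mm off centre), so fingers have room above that.
- lamp_bay (a point): Middle of the seated cell (lantern x = 0, y = 35.25, z = 50 mm); axes as the lantern's, +y towards the head. Seated: axis along y at z = 50, resting on the bay floor between two low cheeks (10 to 15 mm off centre, top z = 36), button tip on the contact wall at y = 66 under the lip, flat end at y = 4.5 with the spring 4 mm compressed.
- lamp_lip (a point): Middle of the upper inner edge of the retaining lip (lantern y = 63.8, z = 59.5 mm). The lip is 22 mm wide and 3 mm thick (z = 56.5 to 59.5) and overhangs the bay 2.2 mm from the contact wall (y = 66 to 71, 36 mm wide, top z = 59.5). While it is lowered, the whole cell must stay on the spring side of this edge; then the spring pushes its button under the lip.
- spring_face (a point): Middle of the top edge of the spring plate's front face: steel plate 26 mm wide, lantern z = 36 to 72, on a coil spring. Face at lantern y = 8.5 mm when relaxed; the cell's flat end pushes it towards -y, 600 N/m (seated 2.4 N, about 5 N when passing the lip), travel 13 mm. A fixed wall behind it (y = -20 to -15) also reaches z = 72.
- cell: D-size battery cell, plain dark metal can 34 mm diameter, 61.5 mm long over all, about 140 g, lying on its side. Origin: on its axis at mid-length, 17 mm above the bench as it lies; y axis along the cell to the button end (it may be rolled about it). Can y = -30.75 to +27.25, a bright 9 mm band round it near the button end; button 10 mm diameter, 3.5 mm proud; other end flat.
- cover (a joint): Slide of the black battery cover along the lantern's y axis, m: 0 parked open over the tail, 0.090 closed over the bay (towards the head); about 1.5 mm play in the notches. Sliding takes about 0.5 to 2 N.
- cover_lift (a joint): Height of the cover above its notches, m: 0 when its four lugs stand in the notches (open or closed), 0.005 riding on the rails between, at most 0.012. The notch walls are square and 5 mm high: it slides only while lifted more than 5 mm, and must come down again in the closed notches. Lifting takes about 3 N (90 g and a light spring that pushes down).
- cover_grip (a point): Middle of the top of the cover's grip fin: a straight fin 14 mm thick (lantern x), 48 mm long (lantern y), 18 mm high, on the middle of the cover; its top is 95 mm above the bench with the cover down. The cover is an arch 102 mm long, 66 mm wide, open at both ends, its top at 77 mm. Axes as the lantern's.
- cell_button (a point): Tip of the cell's button, on its axis.
- cell_base (a point): Centre of the cell's flat end.
- pliers: Red-handled pliers, 169 mm long, lying on the bench behind the lantern; bystander. Origin under its centre.
- tape_measure: Black and yellow tape measure, 69 x 99 x 36 mm, lying on the bench behind the lantern; bystander. Origin under its centre.
- masking_tape: Roll of cream masking tape, 104 mm diameter, 24 mm high, lying flat on the bench; bystander. Origin under its centre.
Mind the look-alikes: they are no part of the job. What is meant by the cell is not green, and is the smaller of those in its own colour.

How it is judged:
By the outcome, as a careful person would: the job done as asked, in the order asked, and still so for the second after the job is handed in, with the robot touching nothing.
It also fails if it takes over 48 s, if anything falls off the work surface, if the arm or the gripper's body presses on something with over 40 N, if the wrist force passes 120 N, or if a joint passes its speed limit or range.

### The arm

A 7-joint arm with a two-finger parallel gripper is mounted at the origin on a cart in front of the work surface, level with it; the furniture and walls round the work are solid. World frame = base frame: x ahead of the robot, y to its left, z up, the work surface at z = 0. Lengths are in m, angles in rad, forces in N, time in s.
With the tool pointing down it reaches from about 0.425 to 0.925 m from the base axis. Payload 6.8 kg.
Tool frame: the origin (TCP) lies at the very end of the fingers, on their centre line; the grasp point (between the pads) lies 19 mm behind it; z points along the fingers, y is the line along which they close (so a half turn about z gives the same grasp; the last joint's range is limited). The gripper opens to 85 mm and grips with 20 to 120 N. Pads are 22 mm wide; open, the fingers measure 114 mm over their backs; the gripper's body (76 mm by 85 mm) begins 54 mm behind the grasp point. The pads swing forward as they close: fully open they stand 13 mm farther back than shut.
Start: joints at [-1.374, 0.477, 0.022, 1.555, -0.011, 1.109, -0.083], TCP at [0.203, 0.644, 0.231] pointing down, gripper open.
Joint ranges: [-2.96, 2.96], [-0.34, 2.1], [-1.41, 1.46], [0.24, 2.44], [-1.37, 4.51], [0.17, 1.92], [-2.96, 2.96]. Speed limits (rad/s): [2.39, 2.39, 3.14, 3.14, 3.14, 3.14, 3.14].

### API

Orientations are given as a unit quaternion [w, x, y, z].
In Python, from station import * gives the robot as it stands.
- The arm moves only by the tool jog_arm, never from a script. Its argument "moves" is one flat list of numbers, 7 for each row, row after row: the shift along the tool's x, y, z normalised to -1 to 1, where 1 is 20 mm, then the turn, a rotation vector about the tool's x, y, z normalised to -1 to 1, where 1 is 4 degrees, then the opening, from 0 (shut) to 1 (fully open). In form: [x, y, z, rx, ry, rz, claw, x, y, z, rx, ry, rz, claw, ...]. A call has exactly 8 rows; each row shifts and turns the commanded pose from where the row before left it, along the tool's axes as they then stand; what a row does not reach is not made up. A row lasts 1/12 s, in which the tool goes at most 41.7 mm and 7.16 degrees, less where a joint would pass 70% of its speed; a pose out of reach is approached as far as the arm can. A call with a number of a shift or a turn outside -1 to 1 is refused whole. A call with a gripper value outside its range is refused whole. The fingers move at their own pace and stop on an object; "grip_force" is the grip in N (left out, the last holds). Time passes only in rows, so rows that do not move let the fingers close, or fill a call up. It gives the time, the measured TCP pose, the force, the opening and the grip force at its end, in the units of the state.
- get_obs(): the state, without advancing time (a new reading comes with each control period).
- read_camera(name): name is "scene" or "top" or "wrist"; returns a dict with "color" (420x560x3 uint8, blue, green, red), "fx", "fy", "cx", "cy" (pixels), "rvec" (rotation vector, rad) and "tvec" (3), from world to camera coordinates, as OpenCV has them. Camera axes: x right, y down, z forward; pixel columns grow to the right and rows downward; lengths in m; the calibration is good to about 2 mm. The wrist camera is an equidistant fisheye: a pixel r from the principal point sees the ray r / f radians off the axis. A picture is of the moment at which its call begins. There is no depth.
- hand_in(): hands the job in; it is judged then, once.
The state is a dict: "t": time; "q": joint angles; "joint_vel": joint speeds; "joint_torque": joint torques, N m; "eef_pos": TCP position; "tool_rot": TCP orientation; "contact_force": force on the tool from outside, world axes, zero at the start; "torque": the same for the moment, N m; "gripper_width": opening from 0.0 (shut) to 1.0 (fully open); "grasp_force": force on a finger pad.
Only numpy, scipy, OpenCV 4.12 (cv2) and the standard library are available. Lean on these libraries where they do the work, as an engineer would, in place of code of your own. Each camera call takes 0.05 s, during which the arm holds its last target. There are 200 camera calls.

## Working session

There is one attempt and no reset: what is moved stays moved. The work goes in short steps, Python scripts to look and compute and a tool call to move; the robot and the scene stay as the last step left them, time stands still between calls to the robot, and variables do not carry over. Pictures are saved under pics/ and viewed, at most 10 in all, crops included, and the job is handed in when it is done.

Besides the shell and the picture viewer there is one more tool, called after ">>>" as a command line: name --argument value ..., lists and objects as JSON in quotes. jog_arm: Moves the arm, as the interface text tells. Scaled input: -1 to 1 covers 20 mm each way for a shift and 4 degrees each way for a turn. Its arguments: {"type":"object","properties":{"moves":{"type":"array"},"grip_force":{"type":"number"}},"required":["moves"]}

```bash
mkdir -p pics; ls
python3 - <<'E'
from station import *
import cv2
for n in("scene","top"):
    r=read_camera(n); cv2.imwrite(f"pics/{n}1.png",r["color"]); print(n,r["fx"],r["fy"],r["cx"],r["cy"],r["rvec"],r["tvec"])
o=get_obs();print(o)
E
```

```text
pics
scene 442.54713849246826 442.54713849246826 281.65841600461573 208.20071282926858 [ 1.13425536 -1.97730059  1.25190354] [0.44477817 0.24561446 0.54156848]
top 501.85511118079563 501.85511118079563 285.4400248694197 205.1087415487497 [ 2.15262381 -2.12703243  0.17760136] [0.15247618 0.57048829 1.254598  ]
{'t': 0.1, 'q': array([-1.37410998,  0.47776479,  0.02237201,  1.55634696, -0.01151   ,
        1.1092987 , -0.08308989]), 'joint_vel': array([-0.00041686, -0.00067357, -0.00055135, -0.00434543, -0.00020487,
        0.00022438,  0.00093349]), 'joint_torque': array([ 4.03307757e-03, -5.97764146e+01,  1.61356363e+00, -2.81958318e+01,
        1.28336385e-02,  5.00657581e-03,  7.72489784e-06]), 'eef_pos': array([0.20242542, 0.64337279, 0.23039413]), 'tool_rot': array([-6.41279207e-05,  1.51804120e-01,  9.88410237e-01, -8.42175456e-04]), 'contact_force': array([-0.40579626,  0.9870125 , -0.05376884]), 'torque': array([ 0.01838453, -0.01882144, -0.01450726]), 'grasp_force': 0.0, 'gripper_width': 0.9977886206195342}
```

View pics/scene1.png

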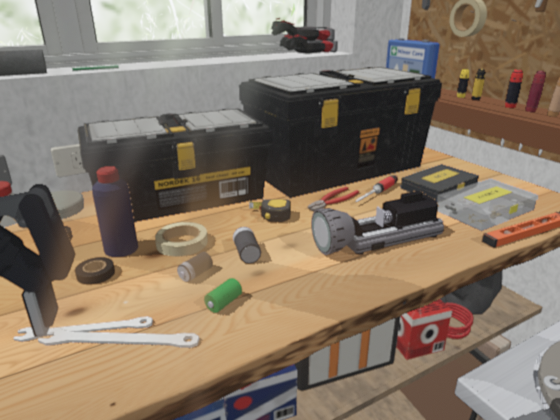

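View pics/top1.png

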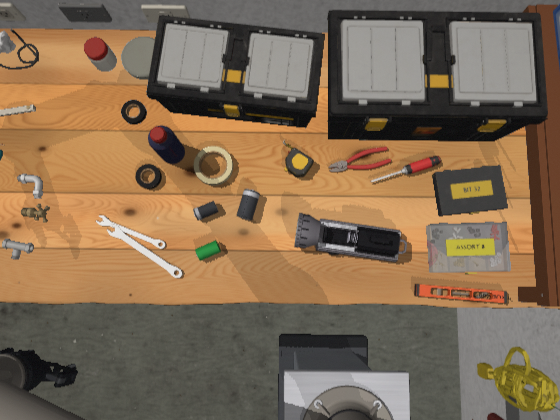

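Look-alikes, by top-image pixel: small dark cell (206,212), bigger dark cell (250,205), green cell (208,250). By the description, the choice is the small dark one; I'll check it in a close crop and measure the lengths.

```bash
cat > h.py <<'E'
from station import *
import cv2, numpy as np
def ray(r,uv):
    R=cv2.Rodrigues(np.array(r["rvec"]))[0]; t=np.array(r["tvec"]).ravel()
    d=np.array([(uv[0]-r["cx"])/r["fx"],(uv[1]-r["cy"])/r["fy"],1.])
    return -R.T@t, R.T@d
def plane(r,uv,z):
    c,d=ray(r,uv); return c+d*(z-c[2])/d[2]
def proj(r,P):
    K=np.array([[r["fx"],0,r["cx"]],[0,r["fy"],r["cy"]],[0,0,1]])
    return cv2.projectPoints(np.array(P,float).reshape(-1,3),np.array(r["rvec"]),np.array(r["tvec"]),K,None)[0].reshape(-1,2)
def crop(r,x0,y0,w,h,s,name):
    cv2.imwrite(name,cv2.resize(r["color"][y0:y0+h,x0:x0+w],None,fx=s,fy=s,interpolation=cv2.INTER_CUBIC))
E
python3 - <<'E'
from h import *
r=read_camera("top")
a=cv2.resize(r["color"][180:270,180:280],None,fx=5.5,fy=5.5,interpolation=cv2.INTER_CUBIC)
cv2.imwrite("pics/c1.png",a)
crop(r,285,200,130,75,6,"pics/c2.png")
print(plane(r,(206,212),.017),plane(r,(250,205),.017),plane(r,(208,250),.017),plane(r,(350,238),.06))
E
```

```text
[0.55221086 0.36865426 0.017     ] [0.57237104 0.25298621 0.017     ] [0.45214135 0.35975746 0.017     ] [ 0.48380294 -0.00535829  0.06      ]
```

View pics/c1.png

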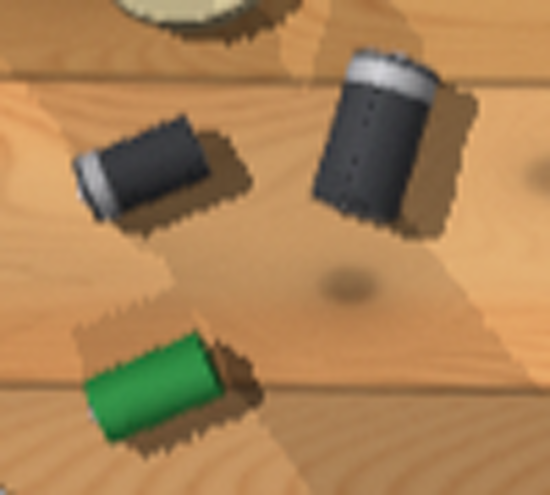

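View pics/c2.png

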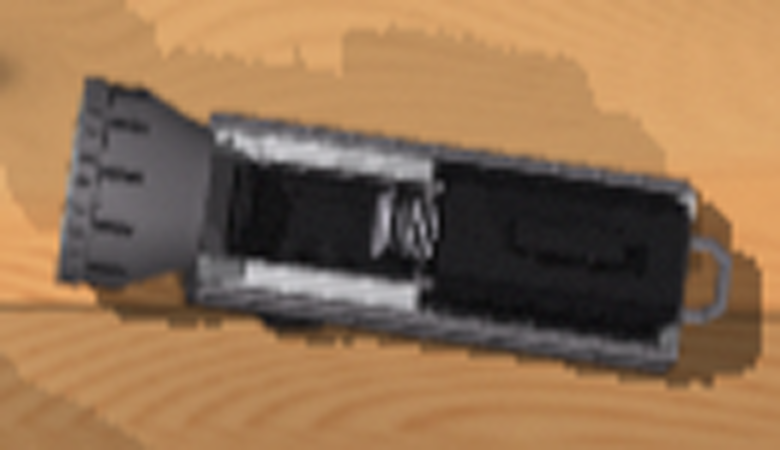

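The crop confirms the choice: the small dark cell at top pixel ~(206,210), band and button end to the left, against a bigger dark one at (248,205) and a green one. In the lantern crop the tail corners are at (695,185)/(672,368), the head's front edge runs (88,78)-(60,280), and the cover's front edge is at (435,160)/(418,310). Now I'll fit the poses.

```bash
cat > fit.py <<'E'
from h import *
from scipy.optimize import least_squares
r=read_camera("top"); 
def T(p,P):
    c,s=np.cos(p[2]),np.sin(p[2]); P=np.array(P,float)
    return np.c_[p[0]+c*P[:,0]-s*P[:,1],p[1]+s*P[:,0]+c*P[:,1],P[:,2]]
def fit(P,uv,p0):
    f=lambda p:(proj(r,T(p,P))-uv).ravel()
    s=least_squares(f,p0,loss="soft_l1"); return s.x,s.fun.reshape(-1,2)
uv=np.array([[695,185],[672,368],[88,78],[60,280],[435,160],[418,310],[74,179]])/6+[285,200]
# lantern +x: world +x roughly (image up) when +y is left
P=[[.042,-.130,.03],[-.042,-.130,.03],[.045,.142,.045],[-.045,.142,.045],[.033,-.004,.045],[-.033,-.004,.045],[0,.142,.045]]
p,e=fit(P,uv,[.48,0,0]); print("lamp",p,np.degrees(p[2])); print(e.round(1))
c,d=ray(r,(0,0)); print("cam",c)
uv2=np.array([[78,160],[103,220],[185,117],[210,160]])/5.5+180
# can silhouettes: sides at z~.017, ends
P2=[[.017,.02725,.02],[-.017,.02725,.02],[.017,-.03075,.02],[-.017,-.03075,.02]]
q,e=fit(P2,uv2,[.552,.368,.4]); print("cell",q,np.degrees(q[2])); print(e.round(1))
E
python3 fit.py
```

```text
lamp [ 0.48449214 -0.01270888 -0.14121468] -8.091005059210124
[[ 2.  -0.3]
 [ 2.1  1.3]
 [ 0.3 -0.2]
 [-0.2  0.6]
 [-2.2 -0.7]
 [-2.7 -0.4]
 [ 0.   0.1]]
cam [0.36049246 0.16436014 1.32881637]
cell [0.55703545 0.36944985 0.47228205] 27.059767932972125
[[-0.7 -0.2]
 [ 0.2  0.3]
 [-0.2 -2.1]
 [ 0.7  1.5]]
```

```bash
cat > plan.py <<'E'
from h import *
from scipy.spatial.transform import Rotation as Ro
def st():
    o=get_obs(); q=o["tool_rot"]; R=Ro.from_quat([q[1],q[2],q[3],q[0]]).as_matrix()
    yaw=np.degrees(np.arctan2(R[1,1],R[0,1])); return o,R,yaw
def plan(tgt,yaw_t,n,p0=None,y0=None):
    "yaw = world angle of tool y axis, deg"
    o,R,yaw=st(); p=np.array(o["eef_pos"]) if p0 is None else np.array(p0); yaw=yaw if y0 is None else y0
    d=(np.array(tgt)-p)/n; dy=(yaw_t-yaw)/n
    for k in range(n):
        a=np.radians(yaw+dy*k); Y=np.array([np.cos(a),np.sin(a),0]); X=np.array([-Y[1],Y[0],0])*1.0
        Z=np.array([0,0,-1.]); X=np.cross(Y,Z)
        print(", ".join(f"{v:.2f}" for v in [d@X/.02,d@Y/.02,d@Z/.02,0,0,-dy/4]), end=" | " if k%8<7 else "\n")
    print()
E
python3 - <<'E'
from plan import *
o,R,y=st(); print(o["eef_pos"],y,R.round(3))
plan([.557,.3695,.19],27,24)
E
```

```text
[0.20244615 0.64355899 0.2307175 ] 72.53566350780652 [[-0.954  0.3   -0.   ]
 [ 0.3    0.954 -0.001]
 [-0.    -0.001 -1.   ]]
-0.88, -0.32, 0.08, 0.00, 0.00, 0.47 | -0.89, -0.29, 0.08, 0.00, 0.00, 0.47 | -0.90, -0.26, 0.08, 0.00, 0.00, 0.47 | -0.90, -0.23, 0.08, 0.00, 0.00, 0.47 | -0.91, -0.20, 0.08, 0.00, 0.00, 0.47 | -0.92, -0.17, 0.08, 0.00, 0.00, 0.47 | -0.92, -0.14, 0.08, 0.00, 0.00, 0.47 | -0.93, -0.11, 0.08, 0.00, 0.00, 0.47
-0.93, -0.08, 0.08, 0.00, 0.00, 0.47 | -0.93, -0.05, 0.08, 0.00, 0.00, 0.47 | -0.93, -0.02, 0.08, 0.00, 0.00, 0.47 | -0.93, 0.01, 0.08, 0.00, 0.00, 0.47 | -0.93, 0.04, 0.08, 0.00, 0.00, 0.47 | -0.93, 0.07, 0.08, 0.00, 0.00, 0.47 | -0.93, 0.10, 0.08, 0.00, 0.00, 0.47 | -0.92, 0.13, 0.08, 0.00, 0.00, 0.47
-0.92, 0.16, 0.08, 0.00, 0.00, 0.47 | -0.91, 0.19, 0.08, 0.00, 0.00, 0.47 | -0.91, 0.22, 0.08, 0.00, 0.00, 0.47 | -0.90, 0.25, 0.08, 0.00, 0.00, 0.47 | -0.89, 0.28, 0.08, 0.00, 0.00, 0.47 | -0.88, 0.31, 0.08, 0.00, 0.00, 0.47 | -0.87, 0.34, 0.08, 0.00, 0.00, 0.47 | -0.86, 0.37, 0.08, 0.00, 0.00, 0.47
```

>>> jog_arm --moves '[-0.88, -0.32, 0.08, 0, 0, 0.47, 1, -0.89, -0.29, 0.08, 0, 0, 0.47, 1, -0.9, -0.26, 0.08, 0, 0, 0.47, 1, -0.9, -0.23, 0.08, 0, 0, 0.47, 1, -0.91, -0.2, 0.08, 0, 0, 0.47, 1, -0.92, -0.17, 0.08, 0, 0, 0.47, 1, -0.92, -0.14, 0.08, 0, 0, 0.47, 1, -0.93, -0.11, 0.08, 0, 0, 0.47, 1]' --grip_force 50

```text
t: 0.87
eef_pos: [0.323, 0.5518, 0.2184]
tool_rot: [0.0, 0.282, 0.959, 0.0]
contact_force: [-0.1, -0.2, 0.5]
gripper_width: 0.998
grasp_force: 0.0
```

>>> jog_arm --moves '[-0.93, -0.08, 0.08, 0, 0, 0.47, 1, -0.93, -0.05, 0.08, 0, 0, 0.47, 1, -0.93, -0.02, 0.08, 0, 0, 0.47, 1, -0.93, 0.01, 0.08, 0, 0, 0.47, 1, -0.93, 0.04, 0.08, 0, 0, 0.47, 1, -0.93, 0.07, 0.08, 0, 0, 0.47, 1, -0.93, 0.1, 0.08, 0, 0, 0.47, 1, -0.92, 0.13, 0.08, 0, 0, 0.47, 1]'

```text
t: 1.53
eef_pos: [0.441, 0.4612, 0.2055]
tool_rot: [0.0, 0.405, 0.915, 0.0]
contact_force: [0.1, 0.7, 0.8]
gripper_width: 0.996
grasp_force: 0.0
```

>>> jog_arm --moves '[-0.92, 0.16, 0.08, 0, 0, 0.47, 1, -0.91, 0.19, 0.08, 0, 0, 0.47, 1, -0.91, 0.22, 0.08, 0, 0, 0.47, 1, -0.9, 0.25, 0.08, 0, 0, 0.47, 1, -0.89, 0.28, 0.08, 0, 0, 0.47, 1, -0.88, 0.31, 0.08, 0, 0, 0.47, 1, -0.87, 0.34, 0.08, 0, 0, 0.47, 1, -0.86, 0.37, 0.08, 0, 0, 0.47, 1]'

```text
t: 2.2
eef_pos: [0.5593, 0.37, 0.1927]
tool_rot: [-0.0, 0.521, 0.854, 0.0]
contact_force: [1.0, -0.4, -0.6]
gripper_width: 1.002
grasp_force: 0.0
```

Run:
```python
from plan import *
r=read_camera("wrist"); import pickle; pickle.dump(r,open("w1.pkl","wb"))
crop(r,0,0,560,420,1.4,"pics/w1.png")
print(r["fx"],r["cx"],r["cy"]); R=cv2.Rodrigues(np.array(r["rvec"]))[0]; print(R.round(3),-R.T@np.array(r["tvec"]).ravel()); print(st()[0]["eef_pos"])
```

```text
325.19226210127806 271.9764832726184 210.29026876129475
[[ 0.889  0.458 -0.001]
 [ 0.435 -0.843  0.316]
 [ 0.144 -0.281 -0.949]] [0.52241476 0.44303098 0.33557112]
[0.56286619 0.36586062 0.19253909]
```

View pics/w1.png

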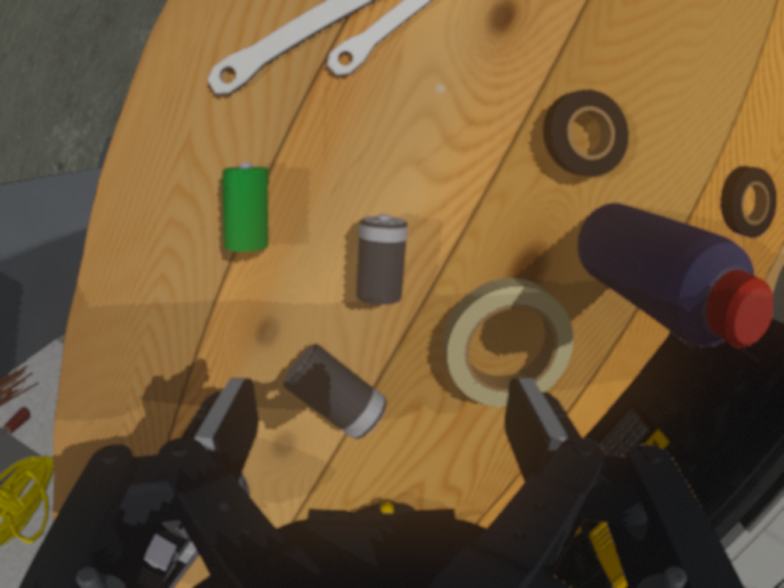

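```bash
cat >> h.py <<'E'
def wray(r,uv):
    R=cv2.Rodrigues(np.array(r["rvec"]))[0]; t=np.array(r["tvec"]).ravel()
    a=np.array([uv[0]-r["cx"],uv[1]-r["cy"]]); n=np.hypot(*a); th=n/r["fx"]
    return -R.T@t, R.T@np.r_[np.sin(th)*a/n,np.cos(th)]
def wplane(r,uv,z):
    c,d=wray(r,uv); return c+d*(z-c[2])/d[2]
E
python3 - <<'E'
from plan import *
import pickle; r=pickle.load(open("w1.pkl","rb")); W=lambda u,v,z:wplane(r,(u/1.4,v/1.4),z)
A=[W(358,240,.019),W(407,240,.019),W(357.5,295,.019),W(403,295,.019)]
print(np.array(A).round(4)); m1=(A[0]+A[1])/2; m2=(A[2]+A[3])/2; d=m1-m2
yaw=np.degrees(np.arctan2(-d[0],d[1])); print("diam",np.linalg.norm(A[0]-A[1]),np.linalg.norm(A[2]-A[3]),"yaw",yaw)
ax=np.array([-np.sin(np.radians(yaw)),np.cos(np.radians(yaw)),0])
b=W(380.5,303,.034); print("flat top",b,"-> centre",b+ax*.03075,"m1",m1)
t=W(385,217,.017);print("button",t,"->centre",t-ax*.03075)
c=b+ax*.03075;print("lateral m1",(m1-c)@[ax[1],-ax[0],0],(m2-c)@[ax[1],-ax[0],0])
img=r["color"]; g=cv2.resize(img[140:225,240:305],None,fx=7,fy=7,interpolation=cv2.INTER_CUBIC); cv2.imwrite("pics/w1c.png",g)
E
```

```text
[[0.5376 0.378  0.019 ]
 [0.5685 0.3939 0.019 ]
 [0.5556 0.341  0.019 ]
 [0.5853 0.3563 0.019 ]]
diam 0.03472890582290619 0.033388741667058054 yaw 25.013591539458236
flat top [0.57100915 0.34794438 0.034     ] -> centre [0.55800703 0.37581026 0.034     ] m1 [0.55302114 0.38593665 0.019     ]
button [0.54717411 0.40110852 0.017     ] ->centre [0.56017623 0.37324264 0.017     ]
lateral m1 -0.00023647517406939902 -0.00023647517406939872
```

View pics/w1c.png

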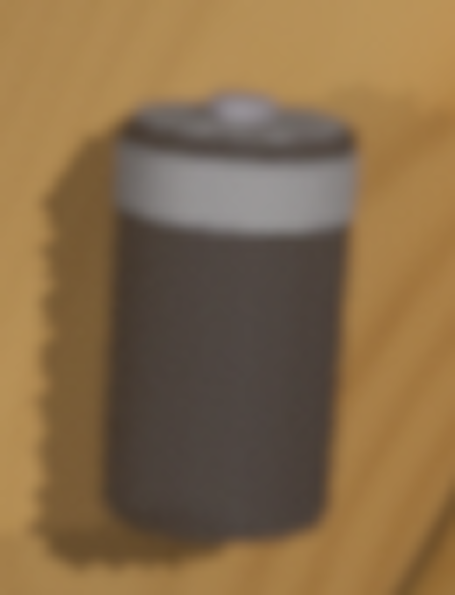

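Run:
```python
from plan import *
import pickle; r=pickle.load(open("w1.pkl","rb")); W=lambda u,v,z:wplane(r,(240+u/7,140+v/7),z)
f=W(219,540,.034); m=W(237,157,.034); b=W(243,106,.017)
L=lambda v,z:(W({160:115,500:107}[v],v,z)+W({160:356,500:327}[v],v,z))/2
d=L(160,.019)-L(500,.019); print("yaw sides",np.degrees(np.arctan2(-d[0],d[1])), L(160,.019),L(500,.019))
d=m-f; print("len",np.linalg.norm(d),"yaw",np.degrees(np.arctan2(-d[0],d[1])))
u=d/np.linalg.norm(d); print((f+u*.03075),(m-u*.02725),b-u*.03075)
plan([.558,.3755,.10],25.5,8)
```

```text
yaw sides 24.253842643204454 [0.54942633 0.3938217  0.019     ] [0.57021229 0.34768684 0.019     ]
len 0.05449535591797272 yaw 24.686515565666628
[0.55807033 0.37499523 0.034     ] [0.55953405 0.37181089 0.034     ] [0.5598324  0.37291233 0.017     ]
0.07, 0.00, 0.58, 0.00, 0.00, 0.04 | 0.07, -0.00, 0.58, 0.00, 0.00, 0.04 | 0.07, -0.00, 0.58, 0.00, 0.00, 0.04 | 0.07, -0.00, 0.58, 0.00, 0.00, 0.04 | 0.07, -0.00, 0.58, 0.00, 0.00, 0.04 | 0.07, -0.00, 0.58, 0.00, 0.00, 0.04 | 0.07, -0.00, 0.58, 0.00, 0.00, 0.04 | 0.07, -0.00, 0.58, 0.00, 0.00, 0.04
```

>>> jog_arm --moves '[0.06, 0, 0.6, 0, 0, 0.08, 0.7, 0.06, 0, 0.6, 0, 0, 0.08, 0.7, 0.06, 0, 0.6, 0, 0, 0.08, 0.7, 0.05, 0, 0.6, 0, 0, 0.08, 0.7, 0.05, 0, 0.6, 0, 0, 0.08, 0.7, 0.05, 0, 0.6, 0, 0, 0.08, 0.7, 0.05, 0, 0.6, 0, 0, 0.08, 0.7, 0.05, 0, 0.6, 0, 0, 0.08, 0.7]'

```text
t: 2.92
eef_pos: [0.5537, 0.3791, 0.0955]
tool_rot: [-0.0, 0.538, 0.843, -0.0]
contact_force: [0.1, -0.7, 0.6]
gripper_width: 0.7
grasp_force: 0.0
```

>>> jog_arm --moves '[0, 0, 0.8, 0, 0, 0, 0.7, 0, 0, 0.8, 0, 0, 0, 0.7, 0, 0, 0.8, 0, 0, 0, 0.7, 0, 0, 0.8, 0, 0, 0, 0.7, 0, 0, 0.6, 0, 0, 0, 0.7, 0, 0, 0.3, 0, 0, 0, 0.7, 0, 0, 0.1, 0, 0, 0, 0.7, 0, 0, 0, 0, 0, 0, 0.7]'

```text
t: 3.58
eef_pos: [0.5541, 0.3788, 0.0126]
tool_rot: [-0.0, 0.538, 0.843, -0.0]
contact_force: [-0.1, 0.4, -0.1]
gripper_width: 0.7
grasp_force: 0.0
```

Run:
```python
from plan import *
for _ in range(2): o,R,y=st(); print(o["t"],o["eef_pos"],y,o["joint_vel"].round(3))
r=read_camera("wrist"); o,R,y=st(); print(o["t"],o["eef_pos"],y,o["joint_vel"].round(3))
Rc=cv2.Rodrigues(np.array(r["rvec"]))[0]; C=-Rc.T@np.array(r["tvec"]).ravel(); print("cam in tool",R.T@(C-o["eef_pos"]))
crop(r,100,150,330,270,2.2,"pics/w2.png"); import pickle; pickle.dump(r,open("w2.pkl","wb"))
a=np.array([0.52241476,0.44303098,0.33557112])
Y=np.array([.890,.458,0]);X=np.array([-.458,.89,0])
for p in ([.5593,.370,.1927],[.56287,.36586,.19254]): print((a-p)@X,(a-p)@Y)
```

```text
3.5833 [0.55407752 0.37883809 0.01259565] 24.849402483517522 [-0.001 -0.018  0.004 -0.01   0.002  0.008  0.   ]
3.5833 [0.55407752 0.37883809 0.01259565] 24.849402483517522 [-0.001 -0.018  0.004 -0.01   0.002  0.008  0.   ]
3.6333 [0.55446912 0.37911011 0.01328393] 24.84769991578511 [-0.004 -0.013  0.003 -0.006  0.     0.003  0.001]
cam in tool [ 0.08178952  0.00022124 -0.14211894]
0.08189101212000004 0.0006203252399999774
0.08721067212 -0.0006608547599999993
```

View pics/w2.png

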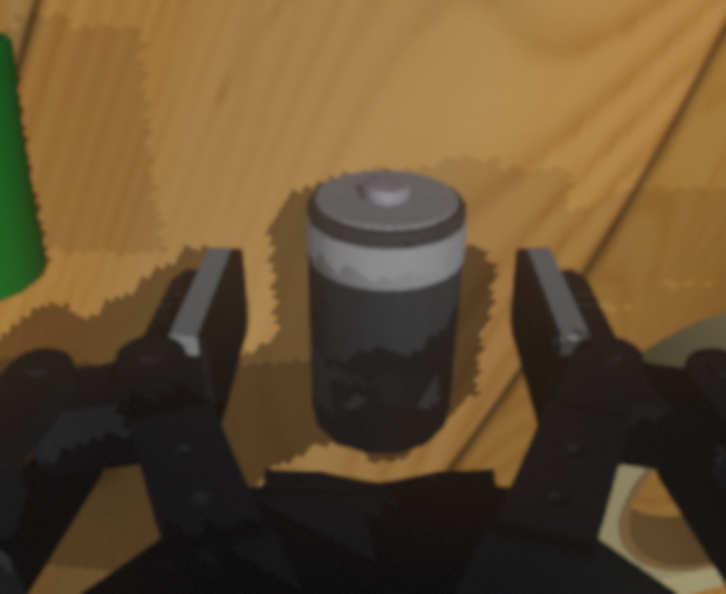

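Run:
```python
from plan import *
import pickle; r=pickle.load(open("w2.pkl","rb")); W=lambda u,v,z:wplane(r,(100+u/2.2,150+v/2.2),z)
p=np.array([.5543,.379,0]); a=np.radians(24.85); Y=np.array([np.cos(a),np.sin(a),0]); X=np.array([-Y[1],Y[0],0])
for n,q in dict(rim=W(387,246,.034),flat=W(382,456,.034),button=W(386,192,.017),l1=W(308,270,.019),r1=W(466,270,.019),l2=W(312,400,.019),r2=W(447,400,.019)).items(): print(n,((q-p)@X*1e3).round(1),((q-p)@Y*1e3).round(1))
```

```text
rim 18.6 1.9
flat -36.8 1.1
button 22.5 1.8
l1 4.7 -15.1
r1 4.7 19.4
l2 -32.3 -15.9
r2 -32.3 17.0
```

>>> jog_arm --moves '[-0.2, 0.04, 0.1, 0, 0, 0, 0.7, -0.18, 0.03, 0.15, 0, 0, 0, 0.7, 0, 0, 0.15, 0, 0, 0, 0.7, 0, 0, 0, 0, 0, 0, 0.35, 0, 0, 0, 0, 0, 0, 0.3, 0, 0, 0, 0, 0, 0, 0.2, 0, 0, 0, 0, 0, 0, 0.2, 0, 0, 0, 0, 0, 0, 0.2]' --grip_force 60

```text
t: 4.3
eef_pos: [0.5587, 0.3728, 0.0052]
tool_rot: [0.0, 0.538, 0.843, 0.0]
contact_force: [0.1, -0.3, 1.9]
gripper_width: 0.377
grasp_force: 59.4
```

>>> jog_arm --moves '[0, 0, 0, 0, 0, 0, 0.2, 0, 0, 0, 0, 0, 0, 0.2, 0, 0, -0.2, 0, 0, 0, 0.2, 0, 0, -0.5, 0, 0, 0, 0.2, 0, 0, -0.9, 0, 0, 0, 0.2, 0, 0, -1, 0, 0, 0, 0.2, 0, 0, -1, 0, 0, 0, 0.2, 0, 0, -1, 0, 0, 0, 0.2]'

```text
t: 4.97
eef_pos: [0.5582, 0.3724, 0.0982]
tool_rot: [-0.0, 0.538, 0.843, -0.0]
contact_force: [-0.2, 0.6, -1.7]
gripper_width: 0.378
grasp_force: 59.5
```

Run:
```python
from plan import *
print(st()[0]["eef_pos"])
plan([.4803,-.0424,.19],-8.1,24)
```

```text
[0.55817763 0.37244056 0.09819359]
-0.72, -0.51, -0.19, 0.00, 0.00, 0.34 | -0.73, -0.49, -0.19, 0.00, 0.00, 0.34 | -0.74, -0.48, -0.19, 0.00, 0.00, 0.34 | -0.75, -0.46, -0.19, 0.00, 0.00, 0.34 | -0.76, -0.44, -0.19, 0.00, 0.00, 0.34 | -0.77, -0.42, -0.19, 0.00, 0.00, 0.34 | -0.78, -0.40, -0.19, 0.00, 0.00, 0.34 | -0.79, -0.38, -0.19, 0.00, 0.00, 0.34
-0.80, -0.36, -0.19, 0.00, 0.00, 0.34 | -0.81, -0.35, -0.19, 0.00, 0.00, 0.34 | -0.82, -0.33, -0.19, 0.00, 0.00, 0.34 | -0.82, -0.31, -0.19, 0.00, 0.00, 0.34 | -0.83, -0.29, -0.19, 0.00, 0.00, 0.34 | -0.84, -0.27, -0.19, 0.00, 0.00, 0.34 | -0.84, -0.25, -0.19, 0.00, 0.00, 0.34 | -0.85, -0.23, -0.19, 0.00, 0.00, 0.34
-0.85, -0.21, -0.19, 0.00, 0.00, 0.34 | -0.86, -0.19, -0.19, 0.00, 0.00, 0.34 | -0.86, -0.16, -0.19, 0.00, 0.00, 0.34 | -0.87, -0.14, -0.19, 0.00, 0.00, 0.34 | -0.87, -0.12, -0.19, 0.00, 0.00, 0.34 | -0.87, -0.10, -0.19, 0.00, 0.00, 0.34 | -0.88, -0.08, -0.19, 0.00, 0.00, 0.34 | -0.88, -0.06, -0.19, 0.00, 0.00, 0.34
```

Front-loading the lift.

>>> jog_arm --moves '[-0.72, -0.51, -0.38, 0, 0, 0.34, 0.2, -0.73, -0.49, -0.38, 0, 0, 0.34, 0.2, -0.74, -0.48, -0.38, 0, 0, 0.34, 0.2, -0.75, -0.46, -0.38, 0, 0, 0.34, 0.2, -0.76, -0.44, -0.38, 0, 0, 0.34, 0.2, -0.77, -0.42, -0.38, 0, 0, 0.34, 0.2, -0.78, -0.4, -0.38, 0, 0, 0.34, 0.2, -0.79, -0.38, -0.38, 0, 0, 0.34, 0.2]'

```text
t: 5.63
eef_pos: [0.5324, 0.233, 0.1585]
tool_rot: [-0.0, 0.617, 0.787, 0.0]
contact_force: [0.6, -0.2, -1.0]
gripper_width: 0.377
grasp_force: 59.5
```

>>> jog_arm --moves '[-0.8, -0.36, -0.38, 0, 0, 0.34, 0.2, -0.81, -0.35, -0.38, 0, 0, 0.34, 0.2, -0.82, -0.33, -0.38, 0, 0, 0.34, 0.2, -0.82, -0.31, -0.38, 0, 0, 0.34, 0.2, -0.83, -0.29, 0, 0, 0, 0.34, 0.2, -0.84, -0.27, 0, 0, 0, 0.34, 0.2, -0.84, -0.25, 0, 0, 0, 0.34, 0.2, -0.85, -0.23, 0, 0, 0, 0.34, 0.2]'

```text
t: 6.3
eef_pos: [0.506, 0.0942, 0.1877]
tool_rot: [-0.0, 0.689, 0.725, -0.0]
contact_force: [0.6, 0.2, -1.2]
gripper_width: 0.376
grasp_force: 59.4
```

>>> jog_arm --moves '[-0.85, -0.21, 0, 0, 0, 0.34, 0.2, -0.86, -0.19, 0, 0, 0, 0.34, 0.2, -0.86, -0.16, 0, 0, 0, 0.34, 0.2, -0.87, -0.14, 0, 0, 0, 0.34, 0.2, -0.87, -0.12, 0, 0, 0, 0.34, 0.2, -0.87, -0.1, 0, 0, 0, 0.34, 0.2, -0.88, -0.08, 0, 0, 0, 0.34, 0.2, -0.88, -0.06, 0, 0, 0, 0.34, 0.2]'

```text
t: 6.97
eef_pos: [0.4811, -0.0441, 0.1881]
tool_rot: [0.0, 0.754, 0.657, 0.0]
contact_force: [-0.0, -0.6, -1.2]
gripper_width: 0.376
grasp_force: 59.4
```

>>> jog_arm --moves '[0, 0, 0, 0, 0, 0, 0.2, 0, 0, 0, 0, 0, 0, 0.2, 0, 0, 0, 0, 0, 0, 0.2, 0, 0, 0, 0, 0, 0, 0.2, 0, 0, 0, 0, 0, 0, 0.2, 0, 0, 0, 0, 0, 0, 0.2, 0, 0, 0, 0, 0, 0, 0.2, 0, 0, 0, 0, 0, 0, 0.2]'

```text
t: 7.63
eef_pos: [0.4815, -0.0421, 0.1881]
tool_rot: [-0.0, 0.753, 0.658, -0.0]
contact_force: [1.0, 0.3, -2.2]
gripper_width: 0.379
grasp_force: 59.4
```

Run:
```python
from plan import *
import pickle
o,R,y=st(); print(o["eef_pos"],y,R.round(4)); r=read_camera("wrist"); pickle.dump((r,o),open("w3.pkl","wb"))
crop(r,0,0,560,420,1.42,"pics/w3.png")
t=read_camera("top"); pickle.dump(t,open("t3.pkl","wb"))
```

```text
[ 0.48148565 -0.04206658  0.18805912] -7.7486652247850145 [[ 1.348e-01  9.909e-01 -1.000e-04]
 [ 9.909e-01 -1.348e-01  0.000e+00]
 [-0.000e+00 -1.000e-04 -1.000e+00]]
```

View pics/w3.png

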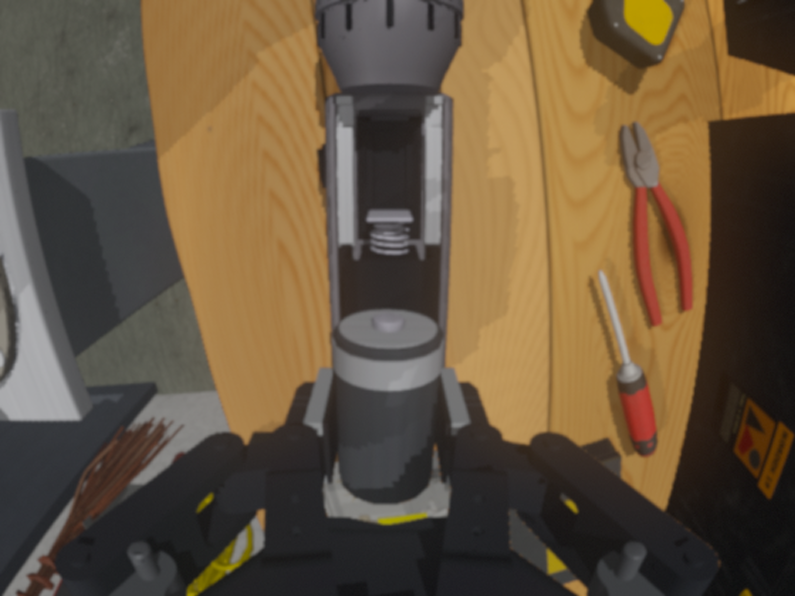

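The wrist view shows the cell held straight, with its button at (388,322). The spring plate is at (367-413, 211-222), the deck edges are at x 328/452 at row 100, and the lantern head is above. Next, one enlarged montage of the bay and the cell.

Run:
```python
from plan import *
import pickle
r,o=pickle.load(open("w3.pkl","rb")); I=r["color"]
g=lambda a:(255*(a/255.)**.55).astype(np.uint8)
a=cv2.resize(g(I[60:185,223:328]),None,fx=4.6,fy=4.6,interpolation=cv2.INTER_CUBIC)
b=cv2.resize(g(I[212:357,232:315]),None,fx=3.75,fy=3.75,interpolation=cv2.INTER_CUBIC)
h=max(a.shape[0],b.shape[0]); M=np.zeros((h,a.shape[1]+b.shape[1],3),np.uint8); M[:a.shape[0],:a.shape[1]]=a; M[:b.shape[0],a.shape[1]:]=b
print(M.shape,a.shape); cv2.imwrite("pics/m3.png",M)
```

```text
(575, 794, 3) (575, 483, 3)
```

View pics/m3.png

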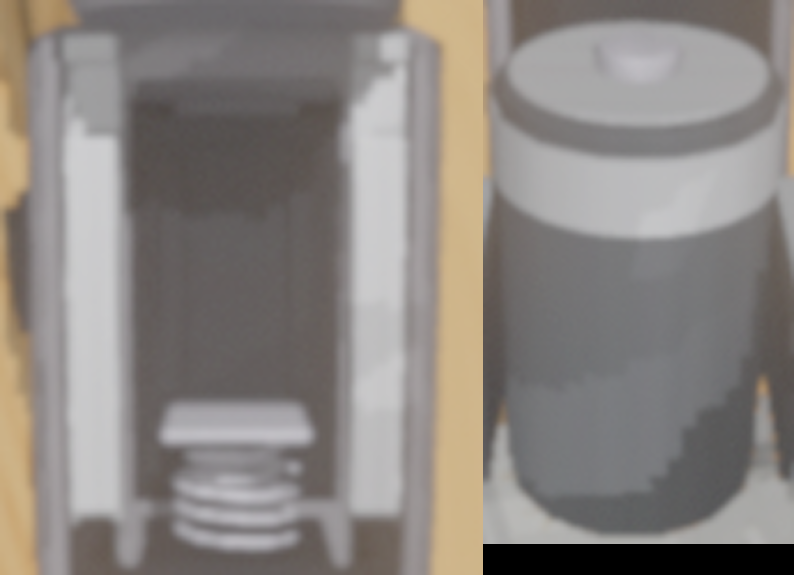

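```bash
cat > m3.py <<'E'
from plan import *
import pickle
r,o=pickle.load(open("w3.pkl","rb")); p=np.array(o["eef_pos"]); q=o["tool_rot"]; R=Ro.from_quat([q[1],q[2],q[3],q[0]]).as_matrix()
A=lambda u,v,z:((R.T@(wplane(r,(223+u/4.6,60+v/4.6),z)-p))*1e3).round(1)[:2]
B=lambda u,v,z:((R.T@(wplane(r,(232+(u-483)/3.75,212+v/3.75),z)-p))*1e3).round(1)[:2]
print("tool frame mm (x fwd to head, y)")
for n,v in dict(plateL=A(160,430,.072),plateR=A(314,430,.072),lipL=A(170,113,.0595),lipR=A(300,113,.0595),wallL=A(130,102,.0595),wallR=A(345,102,.0595),
 deckL1=A(35,100,.03),deckR1=A(437,100,.03),deckL2=A(42,500,.03),deckR2=A(425,500,.03)).items(): print(n,v)
for n,v in dict(rim=B(637,158,.217),flat=B(632,535,.217),btn=B(637,58,.2),l1=B(493,180,.2),r1=B(782,180,.2),l2=B(508,440,.2),r2=B(752,440,.2)).items(): print(n,v)
E
python3 m3.py
```

```text
tool frame mm (x fwd to head, y)
plateL [ 43.7 -11.3]
plateR [43.7 15.5]
lipL [99.7 -9.8]
lipR [99.8 13.3]
wallL [101.8 -16.9]
wallR [101.9  21.3]
deckL1 [104.8 -37.6]
deckR1 [105.   41.9]
deckL2 [ 23.1 -37.6]
deckR2 [23.2 41.1]
rim [26.1  0.5]
flat [-27.5   0. ]
btn [30.6  0.6]
l1 [ 14.6 -16.8]
r1 [14.6 18.1]
l2 [-25.8 -16.9]
r2 [-25.8  16.4]
```

Measured in the tool frame: spring plate at 43.7 mm and lip at 99.7 mm, which agrees with their known spacing (56.0 against 55.3). The lantern's centre line is 2 mm to +y, and the cell's centre is about +0.4 mm. Moving over the bay.

>>> jog_arm --moves '[0.5, 0.02, 0.3, 0, 0, 0, 0.2, 0.5, 0.01, 0.3, 0, 0, 0, 0.2, 0.5, 0.01, 0.3, 0, 0, 0, 0.2, 0.5, 0.01, 0.3, 0, 0, 0, 0.2, 0.5, 0.01, 0.3, 0, 0, 0, 0.2, 0.5, 0.01, 0.3, 0, 0, 0, 0.2, 0.5, 0.01, 0.3, 0, 0, 0, 0.2, 0.4, 0.01, 0.3, 0, 0, 0, 0.2]'

```text
t: 8.4
eef_pos: [0.4939, 0.0362, 0.1393]
tool_rot: [-0.0, 0.753, 0.658, -0.0]
contact_force: [0.5, -0.2, -1.8]
gripper_width: 0.371
grasp_force: 59.4
```

>>> jog_arm --moves '[0, 0, 0.5, 0, 0, 0, 0.2, 0, 0, 0.5, 0, 0, 0, 0.2, 0, 0, 0.5, 0, 0, 0, 0.2, 0, 0, 0.3, 0, 0, 0, 0.2, 0, 0, 0.2, 0, 0, 0, 0.2, 0, 0, 0, 0, 0, 0, 0.2, 0, 0, 0, 0, 0, 0, 0.2, 0, 0, 0, 0, 0, 0, 0.2]'

```text
t: 9.07
eef_pos: [0.4941, 0.0345, 0.1004]
tool_rot: [0.0, 0.754, 0.657, 0.0]
contact_force: [0.4, 0.5, -1.8]
gripper_width: 0.38
grasp_force: 59.5
```

```bash
cat > rel.py <<'E'
from plan import *
import pickle
# lantern coords of TCP, from w3 measurement
r,o=pickle.load(open("w3.pkl","rb")); p=np.array(o["eef_pos"]); a=np.radians(-7.75)
X=np.array([-np.sin(a),np.cos(a),0]); Y=np.array([np.cos(a),np.sin(a),0])
def rel():
    o,R,y=st(); d=(np.array(o["eef_pos"])-p)*1e3
    F=np.array(o["contact_force"])
    print("t",round(o["t"],2),"TCP lantern y %.1f x %.1f z %.1f yaw %.2f"%(d@X-35.5,d@Y-2.0,o["eef_pos"][2]*1e3,y),"F along %.1f lat %.1f z %.1f"%(F@X,F@Y,F[2]),"width",round(o["gripper_width"],3))
if __name__=="__main__": rel()
E
python3 rel.py
```

```text
t 9.07 TCP lantern y 42.0 x 0.2 z 100.4 yaw -7.81 F along 0.5 lat 0.3 z -1.8 width 0.38
```

>>> jog_arm --moves '[0, -0.02, 0.5, 0, 0, 0, 0.2, 0, 0, 0.5, 0, 0, 0, 0.2, 0, 0, 0.4, 0, 0, 0, 0.2, 0, 0, 0.2, 0, 0, 0, 0.2, 0, 0, 0.06, 0, 0, 0, 0.2, 0, 0, 0, 0, 0, 0, 0.2, 0, 0, 0, 0, 0, 0, 0.2, 0, 0, 0, 0, 0, 0, 0.2]'

```text
t: 9.73
eef_pos: [0.4937, 0.0347, 0.0671]
tool_rot: [0.0, 0.754, 0.657, 0.0]
contact_force: [-0.5, -0.0, -1.6]
gripper_width: 0.372
grasp_force: 59.5
```

```bash
python3 rel.py
```

```text
t 9.73 TCP lantern y 42.2 x -0.3 z 67.1 yaw -7.79 F along -0.1 lat -0.5 z -1.6 width 0.372
```

>>> jog_arm --moves '[-0.1, 0, 0, 0, 0, 0, 0.2, -0.1, 0, 0, 0, 0, 0, 0.2, -0.1, 0, 0, 0, 0, 0, 0.2, -0.1, 0, 0, 0, 0, 0, 0.2, -0.1, 0, 0, 0, 0, 0, 0.2, -0.05, 0, 0, 0, 0, 0, 0.2, 0, 0, 0, 0, 0, 0, 0.2, 0, 0, 0, 0, 0, 0, 0.2]'

```text
t: 10.4
eef_pos: [0.4921, 0.0243, 0.067]
tool_rot: [-0.0, 0.753, 0.658, 0.0]
contact_force: [1.1, 3.5, -0.7]
gripper_width: 0.381
grasp_force: 59.6
```

```bash
python3 rel.py
```

```text
t 10.4 TCP lantern y 31.7 x -0.4 z 67.0 yaw -7.76 F along 3.6 lat 0.6 z -0.7 width 0.381
```

>>> jog_arm --moves '[-0.06, 0, 0, 0, 0, 0, 0.2, -0.05, 0, 0, 0, 0, 0, 0.2, 0, 0, 0, 0, 0, 0, 0.2, 0, 0, 0.1, 0, 0, 0, 0.2, 0, 0, 0.15, 0, 0, 0, 0.2, 0, 0, 0.1, 0, 0, 0, 0.2, 0, 0, 0, 0, 0, 0, 0.2, 0, 0, 0, 0, 0, 0, 0.2]'

```text
t: 11.07
eef_pos: [0.4917, 0.0217, 0.0596]
tool_rot: [0.0, 0.753, 0.658, -0.0]
contact_force: [2.8, 3.8, -3.1]
gripper_width: 0.378
grasp_force: 59.5
```

```bash
python3 rel.py
```

```text
t 11.07 TCP lantern y 29.1 x -0.5 z 59.6 yaw -7.78 F along 4.2 lat 2.3 z -3.1 width 0.378
```

>>> jog_arm --moves '[-0.05, 0, 0, 0, 0, 0, 0.2, 0, 0, 0.15, 0, 0, 0, 0.2, 0, 0, 0.2, 0, 0, 0, 0.2, 0, 0, 0.2, 0, 0, 0, 0.2, 0, 0, 0.15, 0, 0, 0, 0.2, 0, 0, 0, 0, 0, 0, 0.2, 0, 0, 0, 0, 0, 0, 0.2, 0, 0, 0, 0, 0, 0, 0.2]'

```text
t: 11.73
eef_pos: [0.4912, 0.0209, 0.0455]
tool_rot: [-0.0, 0.753, 0.658, -0.0]
contact_force: [2.2, 4.9, -3.9]
gripper_width: 0.374
grasp_force: 59.6
```

```bash
python3 rel.py
```

```text
t 11.73 TCP lantern y 28.2 x -0.9 z 45.5 yaw -7.76 F along 5.1 lat 1.5 z -3.9 width 0.374
```

>>> jog_arm --moves '[0, 0.03, 0.1, 0, 0, 0, 0.2, 0, 0, 0.1, 0, 0, 0, 0.2, 0, 0, 0.08, 0, 0, 0, 0.2, 0, 0, 0.04, 0, 0, 0, 0.2, 0, 0, 0, 0, 0, 0, 0.2, 0, 0, 0, 0, 0, 0, 0.2, 0, 0, 0, 0, 0, 0, 0.2, 0, 0, 0, 0, 0, 0, 0.2]'

```text
t: 12.4
eef_pos: [0.4916, 0.0209, 0.0393]
tool_rot: [-0.0, 0.753, 0.658, -0.0]
contact_force: [0.7, 4.7, -1.2]
gripper_width: 0.374
grasp_force: 60.0
```

```bash
python3 rel.py
```

```text
t 12.4 TCP lantern y 28.2 x -0.4 z 39.3 yaw -7.76 F along 4.7 lat 0.0 z -1.2 width 0.374
```

>>> jog_arm --moves '[0, 0, 0.05, 0, 0, 0, 0.2, 0, 0, 0, 0, 0, 0, 0.2, 0, 0, 0, 0, 0, 0, 0.2, 0.05, 0, 0, 0, 0, 0, 0.2, 0.07, 0, 0, 0, 0, 0, 0.2, 0.08, 0, 0, 0, 0, 0, 0.2, 0, 0, 0, 0, 0, 0, 0.2, 0, 0, 0, 0, 0, 0, 0.2]'

```text
t: 13.07
eef_pos: [0.4922, 0.0243, 0.0383]
tool_rot: [-0.0, 0.754, 0.657, -0.0]
contact_force: [-0.0, 3.3, 0.2]
gripper_width: 0.374
grasp_force: 60.0
```

```bash
python3 rel.py
```

```text
t 13.07 TCP lantern y 31.7 x -0.4 z 38.3 yaw -7.79 F along 3.2 lat -0.5 z 0.2 width 0.374
```

>>> jog_arm --moves '[0.06, 0, 0.02, 0, 0, 0, 0.2, 0, 0, 0, 0, 0, 0, 0.2, 0, 0, 0, 0, 0, 0, 0.45, 0, 0, 0, 0, 0, 0, 0.6, 0, 0, 0, 0, 0, 0, 0.6, 0, 0, 0, 0, 0, 0, 0.6, 0, 0, 0, 0, 0, 0, 0.6, 0, 0, 0, 0, 0, 0, 0.6]'

```text
t: 13.73
eef_pos: [0.4928, 0.0256, 0.0381]
tool_rot: [0.0, 0.754, 0.657, -0.0]
contact_force: [-0.1, 0.6, -0.4]
gripper_width: 0.604
grasp_force: 0.0
```

>>> jog_arm --moves '[0, 0, -0.2, 0, 0, 0, 0.6, 0, 0, -0.5, 0, 0, 0, 0.6, 0, 0, -1, 0, 0, 0, 0.6, 0, 0, -1, 0, 0, 0, 0.6, 0, 0, -1, 0, 0, 0, 0.6, 0, 0, -1, 0, 0, 0, 0.6, 0, 0, -1, 0, 0, 0, 0.6, 0, 0, -0.8, 0, 0, 0, 0.6]'

```text
t: 14.4
eef_pos: [0.4931, 0.0255, 0.1704]
tool_rot: [0.0, 0.754, 0.657, 0.001]
contact_force: [0.1, -0.2, -0.5]
gripper_width: 0.595
grasp_force: 0.0
```

>>> jog_arm --moves '[-0.8, 0, 0, 0, 0, 0, 0.6, -0.8, 0, 0, 0, 0, 0, 0.6, -0.8, 0, 0, 0, 0, 0, 0.6, -0.8, 0, 0, 0, 0, 0, 0.6, -0.6, 0, 0, 0, 0, 0, 0.6, -0.3, 0, 0, 0, 0, 0, 0.6, 0, 0, 0, 0, 0, 0, 0.6, 0, 0, 0, 0, 0, 0, 0.6]'

```text
t: 15.07
eef_pos: [0.4818, -0.0552, 0.1685]
tool_rot: [-0.0, 0.754, 0.657, 0.0]
contact_force: [0.5, 0.4, -0.7]
gripper_width: 0.597
grasp_force: 0.0
```

```bash
python3 rel.py
python3 - <<'E'
from plan import *
import pickle
o,R,y=st(); r=read_camera("wrist"); pickle.dump((r,o),open("w4.pkl","wb")); I=r["color"]
g=lambda a:(255*(a/255.)**.6).astype(np.uint8)
cv2.imwrite("pics/w4.png",cv2.resize(g(I[60:330,190:360]),None,fx=2.2,fy=2.2,interpolation=cv2.INTER_CUBIC))
t=read_camera("top")["color"][200:275,285:415]; cv2.imwrite("pics/t4.png",t)
a=cv2.resize(g(I[60:300,195:350]),None,fx=2.5,fy=2.5,interpolation=cv2.INTER_CUBIC); b=cv2.resize(g(t),None,fx=3.1,fy=3.1,interpolation=cv2.INTER_CUBIC)
M=np.zeros((600,800,3),np.uint8); M[:a.shape[0],:a.shape[1]]=a; M[:b.shape[0],390:390+b.shape[1]]=b; print(a.shape,b.shape)
cv2.imwrite("pics/m4.png",M)
E
```

```text
t 15.07 TCP lantern y -48.5 x 0.1 z 168.5 yaw -7.81 F along 0.5 lat 0.4 z -0.7 width 0.597
(600, 388, 3) (232, 403, 3)
```

View pics/m4.png

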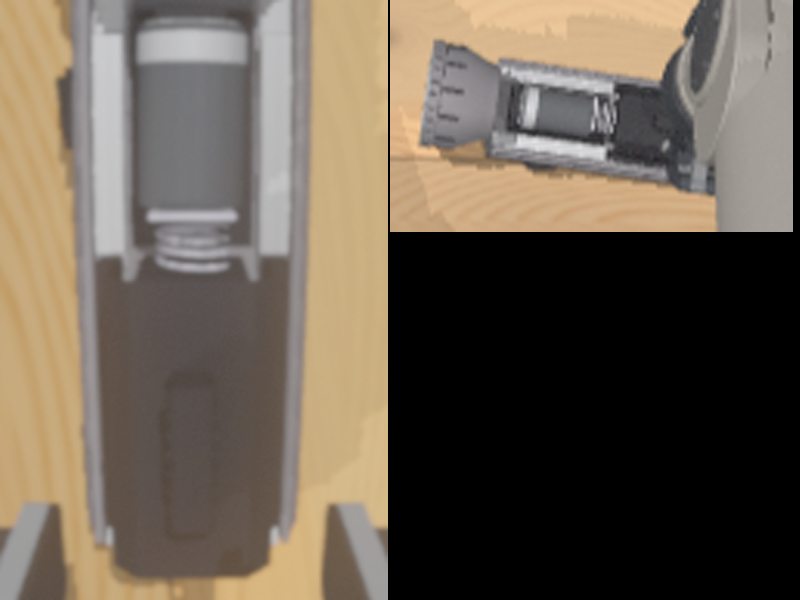

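The cell lies in the bay at (193,130), against the spring plate at (193,216) and straight in line. The cover fin is at x 163-215, rows 375-540. Measuring both.

Run:
```python
from rel import *
r,o=pickle.load(open("w4.pkl","rb"))
def A(u,v,z):
    d=(wplane(r,(195+u/2.5,60+v/2.5),z)-p)*1e3; return (d@X-35.5).round(1),(d@Y-2).round(1)
for n,v in dict(finFL=A(163,385,.095),finFR=A(215,385,.095),finBL=A(163,538,.095),finBR=A(213,538,.095),coverFL=A(125,262,.05),coverF=A(190,262,.077),plateL=A(148,219,.072),plateR=A(238,219,.072),rimtop=A(193,28,.067),flat=A(192,208,.067),band=A(193,63,.067),sideL=A(136,100,.05),sideR=A(250,100,.05)).items(): print(n,*v)
```

```text
finFL -41.3 -8.1
finFR -41.3 6.5
finBL -90.7 -8.8
finBR -90.7 6.4
coverFL -14.4 -21.8
coverF -9.5 -0.5
plateL 2.6 -12.9
plateR 2.6 13.7
rimtop 59.6 0.4
flat 5.2 0.1
band 49.0 0.4
sideL 38.3 -17.6
sideR 38.3 18.4
```

>>> jog_arm --moves '[-0.3, -0.02, 0.3, 0, 0, 0, 0.6, -0.3, -0.02, 0.6, 0, 0, 0, 0.6, -0.2, -0.02, 0.8, 0, 0, 0, 0.6, -0.08, 0, 0.8, 0, 0, 0, 0.6, 0, 0, 0.7, 0, 0, 0, 0.6, 0, 0, 0.4, 0, 0, 0, 0.6, 0, 0, 0.2, 0, 0, 0, 0.6, 0, 0, 0, 0, 0, 0, 0.6]' --grip_force 40

```text
t: 15.83
eef_pos: [0.4776, -0.0727, 0.0913]
tool_rot: [-0.0, 0.753, 0.658, -0.001]
contact_force: [0.7, -0.5, 0.2]
gripper_width: 0.601
grasp_force: 0.0
```

```bash
python3 rel.py
```

```text
t 15.83 TCP lantern y -66.4 x -1.7 z 91.3 yaw -7.76 F along -0.4 lat 0.7 z 0.2 width 0.601
```

>>> jog_arm --moves '[0, 0.03, 0.25, 0, 0, 0, 0.6, 0, 0, 0.2, 0, 0, 0, 0.6, 0, 0, 0.05, 0, 0, 0, 0.5, 0, 0, 0, 0, 0, 0, 0.3, 0, 0, 0, 0, 0, 0, 0, 0, 0, 0, 0, 0, 0, 0, 0, 0, 0, 0, 0, 0, 0, 0, 0, 0, 0, 0, 0, 0]'

```text
t: 16.5
eef_pos: [0.479, -0.0729, 0.0824]
tool_rot: [0.0, 0.753, 0.657, 0.0]
contact_force: [-1.2, 0.3, 4.1]
gripper_width: 0.153
grasp_force: 43.0
```

```bash
python3 rel.py
```

```text
t 16.5 TCP lantern y -66.4 x -0.3 z 82.4 yaw -7.79 F along 0.1 lat -1.2 z 4.1 width 0.153
```

>>> jog_arm --moves '[0, 0, -0.15, 0, 0, 0, 0, 0, 0, -0.2, 0, 0, 0, 0, 0, 0, -0.1, 0, 0, 0, 0, 0, 0, 0, 0, 0, 0, 0, 0, 0, 0, 0, 0, 0, 0, 0, 0, 0, 0, 0, 0, 0, 0, 0, 0, 0, 0, 0, 0, 0, 0, 0, 0, 0, 0, 0]'

```text
t: 17.17
eef_pos: [0.4789, -0.0729, 0.0911]
tool_rot: [0.0, 0.753, 0.657, 0.0]
contact_force: [2.3, -0.7, -2.8]
gripper_width: 0.151
grasp_force: 42.0
```

```bash
python3 rel.py
```

```text
t 17.17 TCP lantern y -66.4 x -0.4 z 91.1 yaw -7.78 F along -0.3 lat 2.4 z -2.8 width 0.151
```

>>> jog_arm --moves '[0.2, 0, 0, 0, 0, 0, 0, 0.4, 0, 0, 0, 0, 0, 0, 0.5, 0, 0, 0, 0, 0, 0, 0.5, 0, 0, 0, 0, 0, 0, 0.5, 0, 0, 0, 0, 0, 0, 0.5, 0, 0, 0, 0, 0, 0, 0.4, 0, 0, 0, 0, 0, 0, 0.2, 0, 0, 0, 0, 0, 0]'

```text
t: 17.83
eef_pos: [0.4877, -0.0076, 0.0911]
tool_rot: [-0.0, 0.753, 0.658, 0.0]
contact_force: [3.8, -1.0, -3.4]
gripper_width: 0.156
grasp_force: 42.0
```

```bash
python3 rel.py
```

```text
t 17.83 TCP lantern y -0.5 x -0.4 z 91.1 yaw -7.68 F along -0.5 lat 3.9 z -3.4 width 0.156
```

>>> jog_arm --moves '[0.2, 0.02, 0, 0, 0, 0, 0, 0.3, 0.01, 0, 0, 0, 0, 0, 0.3, 0, 0, 0, 0, 0, 0, 0.2, 0, 0, 0, 0, 0, 0, 0.15, 0, 0, 0, 0, 0, 0, 0.05, 0, 0, 0, 0, 0, 0, 0, 0, 0, 0, 0, 0, 0, 0, 0, 0, 0, 0, 0, 0]'

```text
t: 18.5
eef_pos: [0.4908, 0.0143, 0.091]
tool_rot: [-0.0, 0.753, 0.657, -0.0]
contact_force: [0.5, 0.8, -3.9]
gripper_width: 0.15
grasp_force: 42.0
```

```bash
python3 rel.py
```

```text
t 18.5 TCP lantern y 21.6 x -0.4 z 91.0 yaw -7.79 F along 0.8 lat 0.4 z -3.9 width 0.15
```

>>> jog_arm --moves '[0.1, 0, 0, 0, 0, 0, 0, 0, 0, 0, 0, 0, 0, 0, 0, 0, 0.1, 0, 0, 0, 0, 0, 0, 0.15, 0, 0, 0, 0, 0, 0, 0.15, 0, 0, 0, 0, 0, 0, 0.05, 0, 0, 0, 0, 0, 0, 0, 0, 0, 0, 0, 0, 0, 0, 0, 0, 0, 0]'

```text
t: 19.17
eef_pos: [0.4912, 0.0163, 0.0824]
tool_rot: [-0.001, 0.754, 0.657, -0.0]
contact_force: [-3.1, 0.0, 7.1]
gripper_width: 0.15
grasp_force: 43.4
```

```bash
python3 rel.py
```

```text
t 19.17 TCP lantern y 23.6 x -0.2 z 82.4 yaw -7.80 F along -0.4 lat -3.0 z 7.1 width 0.15
```

>>> jog_arm --moves '[0, 0, 0, 0, 0, 0, 0.3, 0, 0, 0, 0, 0, 0, 0.6, 0, 0, 0, 0, 0, 0, 0.6, 0, 0, 0, 0, 0, 0, 0.6, 0, 0, -0.2, 0, 0, 0, 0.6, 0, 0, -0.5, 0, 0, 0, 0.6, 0, 0, -0.8, 0, 0, 0, 0.6, 0, 0, -0.8, 0, 0, 0, 0.6]'

```text
t: 19.83
eef_pos: [0.4913, 0.016, 0.1291]
tool_rot: [-0.0, 0.754, 0.657, -0.0]
contact_force: [1.2, 1.4, -0.4]
gripper_width: 0.602
grasp_force: 0.0
```

>>> jog_arm --moves '[0.3, 0.02, -0.8, 0, 0, 0, 0.6, 0.3, 0, -0.7, 0, 0, 0, 0.6, 0.2, 0, -0.4, 0, 0, 0, 0.6, 0.1, 0, -0.1, 0, 0, 0, 0.6, 0, 0, 0, 0, 0, 0, 0.6, 0, 0, 0, 0, 0, 0, 0.6, 0, 0, 0, 0, 0, 0, 0.6, 0, 0, 0, 0, 0, 0, 0.6]'

```text
t: 20.5
eef_pos: [0.4937, 0.0335, 0.1674]
tool_rot: [-0.0, 0.754, 0.657, -0.001]
contact_force: [0.2, -1.0, 0.2]
gripper_width: 0.602
grasp_force: 0.0
```

```bash
python3 rel.py
cat > chk.py <<'E'
from rel import *
o,R,y=st(); r=read_camera("wrist"); pickle.dump((r,o),open("w5.pkl","wb"))
r0,_=pickle.load(open("w4.pkl","rb"))
# fisheye projection of lantern-frame points (mm): compare cover/fin appearance, cover shifted 90 mm
def pr(r,P):
    R=cv2.Rodrigues(np.array(r["rvec"]))[0]; c=R@P+np.array(r["tvec"]).ravel(); th=np.arctan2(np.hypot(c[0],c[1]),c[2]); n=np.hypot(c[0],c[1])
    return np.array([r["cx"]+r["fx"]*th*c[0]/n, r["cy"]+r["fx"]*th*c[1]/n])
def W(x,y,z): b=p+X*(y+35.5)/1e3+Y*(x+2)/1e3; return np.r_[b[:2],z/1e3]
def rect(r,y0,dz):  # rectified patch on the fin-top plane, 0.5 mm/px, y from y0-60..y0+60, x -40..40
    xs=np.arange(-30,30,.5); ys=np.arange(y0+50,y0-35,-.5)
    m=np.array([[pr(r,W(x,yy,95+dz)) for x in xs] for yy in ys],np.float32)
    g=cv2.cvtColor(r["color"],cv2.COLOR_BGR2GRAY); return cv2.remap(g,m[...,0],m[...,1],cv2.INTER_LINEAR)
a=rect(r0,-66,0); 
g=lambda i:cv2.equalizeHist(i)
t=g(a)[60:165,20:100]
for dz in (0,5,8):
    b=g(rect(r,24,dz)); m=cv2.matchTemplate(b,t,cv2.TM_CCOEFF_NORMED); _,v,_,l=cv2.minMaxLoc(m); print("dz",dz,"score %.3f"%v,"shift x %.1f y %.1f mm"%((l[0]-20)*.5,-(l[1]-60)*.5))
E
python3 chk.py
```

```text
t 20.5 TCP lantern y 41.1 x -0.1 z 167.4 yaw -7.81 F along -0.9 lat 0.3 z 0.2 width 0.602
dz 0 score 0.886 shift x 0.0 y 0.0 mm
dz 5 score 0.884 shift x 0.0 y 3.0 mm
dz 8 score 0.879 shift x 0.0 y 5.0 mm
```

```bash
python3 -c "
from station import *
print(hand_in())"
```

```text
the job is handed in; nothing more can be done
None
```

I handed the job in at about 20.5 s: the D cell is seated under the lip and the cover is shut in its closed notches. The cover slid 90.0 mm and came back to its parked height, and a wrist-camera match at the end agreed with that.

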